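# Load a tip case on the roller lane

## Robot

A 7-joint arm with a two-finger parallel gripper is mounted at the origin on a cart in front of the work surface, level with it; the furniture and walls round the work are solid. World frame = base frame: x ahead of the robot, y to its left, z up, the work surface at z = 0. Lengths are in mm, angles in rad, forces in N, time in s.
With the tool pointing down it reaches from about 400 to 900 mm from the base axis. Payload 5.6 kg.
Tool frame: the origin (TCP) lies between the finger pads; the fingertips stand 8 mm ahead of it and the grasp point (between the pads) lies 11 mm behind it; z points along the fingers, y is the line along which they close (so a half turn about z gives the same grasp; the last joint's range is limited). The gripper opens to 92 mm and grips with 3 to 60 N. Pads are 20 mm wide; open, the fingers measure 128 mm over their backs; the gripper's body (75 mm by 189 mm) begins 69 mm behind the grasp point.
Start: joints at [1.131, 0.468, -0.012, 1.603, 0.006, 1.071, -0.056], TCP at [251.165, -599.52, 222.592] pointing down, gripper open.
Joint ranges: [-2.53, 2.53], [-0.31, 2.02], [-1.57, 1.55], [0.28, 2.44], [-1.29, 4.43], [0.15, 1.84], [-2.92, 2.92]. Speed limits (rad/s): [2.57, 2.57, 3.14, 3.14, 3.14, 3.14, 3.14].

## Interface

Orientations are given as a rotation vector (axis times angle).
In Python, from cell import robot, grip, kinematics, readout, read_camera, camera_info, ticket, spot_in, mark_of gives the robot as it stands. Calls block until the motion is done:
- robot.movep(position, orientation): joint-space move of the TCP to a pose.
- robot.servo_line(position, feed=150, rotation=None): straight line of the TCP; rotation=None keeps the orientation; feed is the mean speed in mm/s.
- robot.goto_joints(angles): joint-space move.
- grip(opening, newtons=None): opening from 0.0 (shut) to 1.0 (fully open); newtons is the grip in N (None keeps the last); returns when the fingers have stopped.
- robot.hold(seconds).
- kinematics.ik(position, orientation): joint angles nearest the present ones, or None.
- readout.observe(): the state.
- read_camera(name): name is "scene" or "top" or "wrist"; returns (picture, depth): 400x640x3 uint8, red, green, blue; 400x640 float32, mm along the optical axis (not along the pixel's ray), 0 where there is no reading.
- camera_info(name): a dict with "camera_matrix" (3x3 intrinsics, pixels), "R" (3x3) and "t" (3): a world point X has camera coordinates R X + t. Camera axes: x right, y down, z forward; pixel columns grow to the right and rows downward; lengths in mm; the calibration is good to about 2 mm. A picture is of the moment at which its call begins: read the wrist's pose just before it. camera_info takes no time and is no camera call; for the wrist camera it gives the pose at the moment of the call.
A pose or a line that the arm cannot do raises robot.IKError and nothing moves.
- ticket.job_done(): hands the job in; it is judged then, once.
Trained networks look in the newest picture that a camera, given by its name, has taken for a name from the list of things; names that differ only in an ending like _2 or _b are one class to them, and where a whole thing is asked for, a point or a joint stands for the part that bears it (a point fixed in the world has none). Each returns a list of dicts, best first, with "p" (0 to 1); they miss things now and then, are a little off and sometimes report something else, mostly with a low value. They report only what shows in the picture. A call takes as long as a camera call.
- spot_in(camera, query): "xy" ([column, row] in pixels, amid what is visible of it).
- mark_of(camera, query): "xy" ([column, row] in pixels: a listed point, or the origin of a listed thing).
The state is a dict: "t": time; "joints": joint angles; "joint_velocities": joint speeds; "joint_torque": joint torques, N m; "tcp_pos": TCP position; "tcp_rot": TCP orientation; "contact_force": force on the tool from outside, world axes, zero at the start; "wrist_torque": the same for the moment, N m; "grip_width": opening from 0.0 (shut) to 1.0 (fully open); "grip_force": force on a finger pad.
Only numpy, scipy, OpenCV 4.12 (cv2) and the standard library are available. Lean on these libraries where they do the work, as an engineer would, in place of code of your own. Each camera call takes 0.05 s, during which the arm holds its last target. There are 200 camera calls.

## Task

Load the long, narrow pipette-tip case onto the sloped roller lane: set it down gently, lengthwise and upright, on the rollers in the high half of the lane, let go, and let it roll down by itself to the stop. Leave the flat square case where it is.

Things in the scene. Friction and masses are not known exactly. Their poses are not given: they have to be found in the camera images.
- tip_case: The pipette-tip case to load: a closed rigid plastic box 104 long (its x) x 56 wide (its y) x 60 high (its z), grey lower part, white upper part with a dark seam at 36 mm; about 0.22 kg, 0.15 to 0.31. Origin: centre of its underside. Stands upright on the worktop at the start; take it from above across its 56 mm width. Either end may go first.
- square_case: Bystander: a flat square case of the same plastics, 92 x 92 x 42 mm, too wide for the lane. Origin: centre of its underside.
- lane: Fixed roller lane, metal, 325 mm long. Origin: on the worktop under its middle; frame level, z up, x along the lane to its HIGH end, y across. Plane on the roller tops rises 6 degrees to +x: height 60 mm + 0.105 x. Side rails 76 mm apart, lips 15 mm above the rollers, 98 mm wide outside. Stop at the low end, face at x = -151 mm; a case against it has its origin at x = -98 mm.
- lane_load (a point): A good place to set the underside centre of the case: on the roller plane, 69 mm above the worktop, at x = +85 mm, y = 0 in the lane's frame, whose axes it shares (level). Rollers are 16 mm thick, 23 mm apart, and turn freely: a released case rolls off down the lane at once, and takes about 1 to 2 s to the stop.

How it is judged:
By the outcome, as a careful person would: the job done as asked, in the order asked, and still so for the second after the job is handed in, with the robot touching nothing.
It also fails if it takes over 40 s, if anything falls off the work surface, if the arm or the gripper's body presses on something with over 40 N, if the wrist force passes 120 N, or if a joint passes its speed limit or range.

## Working session

There is one attempt and no reset: what is moved stays moved. The work goes in short steps, each a Python script; the robot and the scene stay as the last script left them, time stands still between calls to the robot, and variables do not carry over. Pictures are saved under pics/ and viewed, at most 10 in all, crops included, and the job is handed in when it is done.

```bash
mkdir -p pics
cat > h.py <<'E'
import numpy as np, cv2
from cell import *
def shot(cam,name=None):
    ci=camera_info(cam); im,d=read_camera(cam)
    if name: cv2.imwrite(f'pics/{name}.png',im[:,:,::-1])
    return im,d,ci
def w(ci,uv,z):  # uv Nx2, depth
    K,R,t=[np.array(ci[k],float) for k in('camera_matrix','R','t')]
    uv=np.atleast_2d(uv); z=np.atleast_1d(z)
    c=np.c_[uv,np.ones(len(uv))]@np.linalg.inv(K).T*z[:,None]
    return (c-t)@R
def cloud(ci,d):
    v,u=np.mgrid[:400,:640]
    return w(ci,np.c_[u.ravel(),v.ravel()],d.ravel()).reshape(400,640,3)
E
python3 - <<'E'
from h import *
for c in('top','scene'):
    im,d,ci=shot(c,c+'0'); P=cloud(ci,d)
    for f in(spot_in,mark_of):
        for q in('tip_case','square_case','lane','lane_load'):
            for r in f(c,q)[:2]:
                u,v=np.round(r['xy']).astype(int); u=min(max(u,0),639);v=min(max(v,0),399)
                print(c,f.__name__,q,round(r['p'],2),u,v,P[v,u].round())
print(readout.observe()['t'])
a=np.vstack([cv2.imread('pics/top0.png'),cv2.imread('pics/scene0.png')])
cv2.imwrite('pics/both0.png',cv2.resize(a,(480,600),interpolation=cv2.INTER_AREA))
E
```

```text
top call tip_case 0.84 436 173 [ 565. -374.   59.]
top call square_case 0.64 325 227 [ 454. -140.   41.]
top call lane 0.88 225 203 [506.  68.  59.]
top call lane_load 0.78 234 206 [502.  58.   1.]
top call tip_case 0.97 431 175 [ 561. -363.   62.]
top call square_case 0.96 327 227 [ 454. -144.   42.]
top call lane 0.75 233 202 [508.  52.  58.]
top call lane_load 0.79 230 163 [597.  67.   1.]
scene call tip_case 0.65 347 135 [ 559. -357.   58.]
scene call square_case 0.95 352 206 [ 442. -131.   41.]
scene call lane 0.72 302 252 [488.  59.  56.]
scene call lane_load 0.87 298 253 [514.  36.  -2.]
scene call tip_case 0.95 346 142 [ 560. -356.   30.]
scene call square_case 0.56 351 209 [ 440. -119.   43.]
scene call lane 0.59 296 258 [511.  51.  -1.]
scene call lane_load 0.64 260 232 [600.  62.  69.]
scene call lane_load 0.28 348 144 [ 552. -352.   28.]
0.9
```

View pics/top0.png

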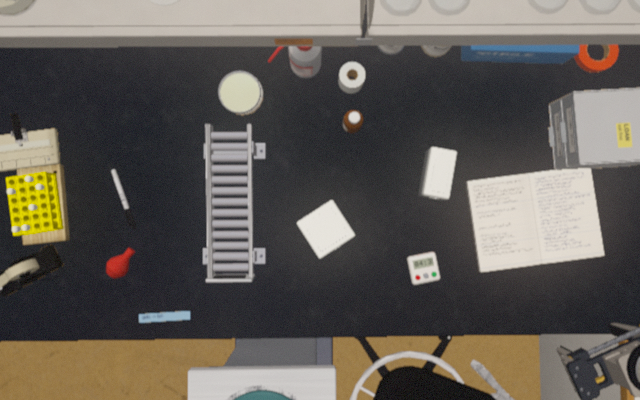

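View pics/scene0.png

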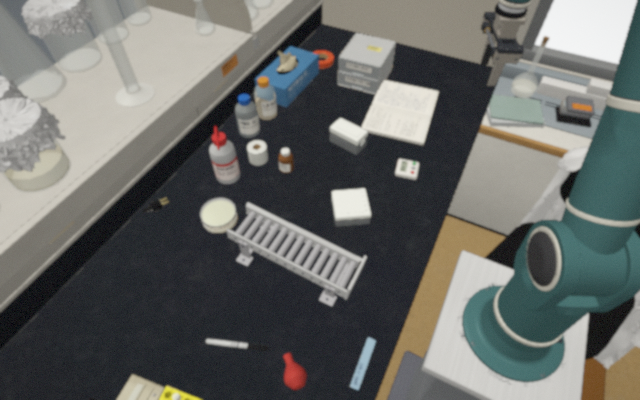

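The top view shows the tip case at (438,173), the square case at (326,228), and the lane spanning columns 205–255 and rows 125–280. The load point is towards its far end. Next I fit poses to the depth from both views.

Run:
```python
from h import *
np.set_printoptions(suppress=True,precision=1)
for c in('top','scene'):
    im,d,ci=shot(c); P=cloud(ci,d); ok=d>0
    X,Y,Z=P[...,0],P[...,1],P[...,2]
    m=ok&(abs(X-563)<90)&(abs(Y+368)<80)&(Z>50)&(Z<75)
    q=P[m]; r=cv2.minAreaRect(q[:,:2].astype(np.float32)); print(c,'case',m.sum(),r,'z',np.median(q[:,2]))
    m=ok&(abs(X-510)<200)&(abs(Y-60)<75)&(Z>38)&(Z<110)
    q=P[m]; r=cv2.minAreaRect(q[:,:2].astype(np.float32)); print(c,'lane',m.sum(),r); print(cv2.boxPoints(r))
    for x in range(350,690,20):
        s=q[abs(q[:,0]-x)<10]
        if len(s): print(x,len(s),'y',s[:,1].min(),s[:,1].max(),'z pct',np.percentile(s[:,2],[10,50,90,98]),
           'mid', np.percentile(s[abs(s[:,1]-60)<25][:,2],[50,90]) if (abs(s[:,1]-60)<25).any() else '')
```

```text
top case 1324 ((567.4517211914062, -381.8375549316406), (56.465633392333984, 104.33490753173828), 79.2403335571289) z 60.247322882882784
top lane 5511 ((527.9849243164062, 56.67178726196289), (97.30095672607422, 364.2640380859375), 89.5802993774414)
[[345.5   9.4]
 [709.8   6.7]
 [710.5 104. ]
 [346.2 106.7]]
350 343 y 11.874718731864666 104.96379023056234 z pct [55.7 72.1 76.7 78.5] mid [72.6 76.6]
370 345 y 12.235419556246981 105.60774281504156 z pct [41.4 45.2 58.4 62.7] mid [44.1 47.8]
390 355 y 9.88124007731079 105.51941857966001 z pct [41.2 47.5 60.  64.1] mid [46.4 50.1]
410 325 y 10.041605544814379 105.3639304790711 z pct [41.9 49.3 62.3 65.6] mid [48.2 52.2]
430 336 y 13.166060437296961 104.55272173451374 z pct [45.6 51.  64.4 67.1] mid [49.6 53. ]
450 287 y 12.69143538878394 104.09720519632197 z pct [48.2 53.1 67.9 71.1] mid [51.6 54.8]
470 316 y 12.64929564285947 103.56325412674337 z pct [50.8 55.1 68.7 72. ] mid [54.3 56.8]
490 352 y 12.341296768799662 103.24118189551258 z pct [53.2 57.  71.  74.2] mid [56.2 59.3]
510 365 y 11.868841779248589 105.42371425052302 z pct [55.
[... 1906 characters left out ...]
656256548 105.46091152657748 z pct [52.7 60.1 73.5 76.9] mid [59.4 62.1]
550 296 y 12.748119165919046 105.31594492694317 z pct [54.6 62.7 75.3 80. ] mid [62.2 64.8]
570 285 y 11.878051775043698 104.53363795797428 z pct [56.  64.8 77.1 81.5] mid [64.4 67.1]
590 273 y 12.107975361282278 106.01927372190659 z pct [58.8 66.5 79.7 83.6] mid [65.9 69.3]
610 291 y 11.65758046709098 108.32208815927363 z pct [55.4 68.  82.2 85.1] mid [67.6 70.3]
630 271 y 11.60766702487952 109.19072653680679 z pct [63.2 70.2 83.2 87.4] mid [69.5 72.5]
650 232 y 10.792541031710906 103.9939596706534 z pct [64.2 73.6 86.6 90.3] mid [72.6 75.1]
670 48 y 13.934263613884918 102.58948933460462 z pct [53.6 70.3 89.1 91.3] mid
```

```bash
cat >> h.py <<'E'
from scipy.spatial.transform import Rotation as Rot
def down(yaw,pitch=0.):  # tool y along world angle yaw+90deg; pitch (deg) raises +x side
    R=Rot.from_euler('y',-pitch,degrees=True)*Rot.from_euler('z',yaw,degrees=True)*Rot.from_euler('x',180,degrees=True)
    return R
def best(pos,yaw,pitch=0.):
    j0=np.array(readout.observe()['joints']); o=[]
    for k in(Rot.identity(),Rot.from_euler('z',180,degrees=True)):
        rv=(down(yaw,pitch)*k).as_rotvec(); j=kinematics.ik(pos,rv)
        if j is not None: o.append((abs(np.array(j)-j0).max(),rv))
    return min(o,key=lambda a:a[0])[1]
E
python3 - <<'E'
from h import *
np.set_printoptions(suppress=True,precision=2)
im,d,ci=shot('top'); P=cloud(ci,d)
m=(d>0)&(abs(P[...,0]-510)<155)&(abs(P[...,1]-58)<75)&(P[...,2]>38)&(P[...,2]<110); q=P[m]
xs=np.arange(370,660,10); 
for s,n in((1,'L'),(-1,'R')):
    e=[(s*np.percentile(s*q[abs(q[:,0]-x)<8][:,1],95)) for x in xs]; p=np.polyfit(xs-508,e,1); print(n,np.degrees(np.arctan(p[0])),p[1])
print(Rot.from_rotvec(readout.observe()['tcp_rot']).as_matrix())
p=[565.5,-381.5,240]; rv=best(p,-11); robot.movep(p,rv); grip(1.0)
im,d,ci=shot('wrist','wr1'); P=cloud(ci,d)
print([ (round(r['p'],2),r['xy']) for r in spot_in('wrist','tip_case')])
m=(d>0)&(abs(P[...,0]-565)<90)&(abs(P[...,1]+381)<90)&(P[...,2]>50)&(P[...,2]<72)
print(m.sum(),cv2.minAreaRect(P[m][:,:2].astype(np.float32)),np.median(P[m][:,2]))
o=readout.observe(); print(o['t'],o['joints'],o['tcp_pos'],o['contact_force'])
E
```

```text
L -0.40598189273822055 101.09956715243928
R -0.529207585468022 13.975831280362145
[[ 0.92  0.39 -0.  ]
 [ 0.39 -0.92 -0.  ]
 [-0.    0.   -1.  ]]
[(0.95, [319.5, 178.1])]
3690 ((568.8048095703125, -381.32757568359375), (56.05289840698242, 102.41703796386719), 79.0335464477539) 60.01996321033667
2.7917 [ 0.54  0.51  0.01  1.5  -0.    1.14 -1.22] [ 564.98 -382.2   240.  ] [-0.22 -0.17  0.55]
```

View pics/wr1.png

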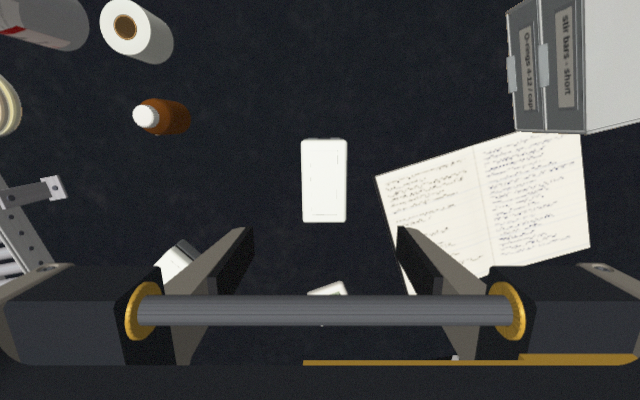

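The wrist view shows the white case square between the fingers, at (324,180), with nothing close to it. All three cameras agree to about 3 mm, so I grasp it.

Run:
```python
from h import *
np.set_printoptions(suppress=True,precision=2)
p=[567.5,-381.5,240]; rv=best(p,-11)
robot.servo_line([567.5,-381.5,100],feed=200,rotation=rv); robot.servo_line([567.5,-381.5,35],feed=70)
print(readout.observe()['contact_force'])
grip(0.3,25); o=readout.observe(); print(o['grip_width']*92,o['grip_force'],o['contact_force'])
robot.servo_line([567.5,-381.5,60],feed=50); robot.hold(.2)
o=readout.observe(); print(o['grip_width']*92,o['grip_force'],o['contact_force'],o['wrist_torque'],o['tcp_pos'])
robot.servo_line([567.5,-381.5,230],feed=200)
# lane pose
x,y=593,58.; pit=6.
n=np.array([-np.sin(np.radians(6)),0,np.cos(np.radians(6))])
a=np.array([x,y,69])+35*n+[0,0,90]
rv=best(a,-.45,pit); print(a,rv,kinematics.ik(a,rv))
robot.servo_line([593,-150,230],feed=250,rotation=best([593,-150,230],-.45,0)); 
robot.servo_line(a,feed=200,rotation=best(a,-.45,pit)); robot.hold(.2)
o=readout.observe(); print(o['t'],o['tcp_pos'],o['grip_width']*92,o['contact_force'],o['joints'])
shot('scene','sc2'); im,d,ci=shot('top','top2'); P=cloud(ci,d)
shot('wrist','wr2')
```

```text
[ 0.04 -0.52  1.37]
56.068641018622614 24.999884963035583 [ 0.36 -0.57  0.51]
55.62624112545867 24.999386072158813 [-0.19  0.37 -1.97] [ 0.06 -0.03  0.02] [ 567.26 -381.32   59.58]
[589.34  58.   193.81] [-3.14  0.01 -0.16] [-0.    0.36 -0.2   1.85  0.12  0.84 -1.84]
9.6917 [589.6   56.81 193.95] 55.95473607681645 [-0.81 -0.58 -1.69] [-0.02  0.36 -0.17  1.85  0.11  0.84 -1.83]
```

View pics/sc2.png

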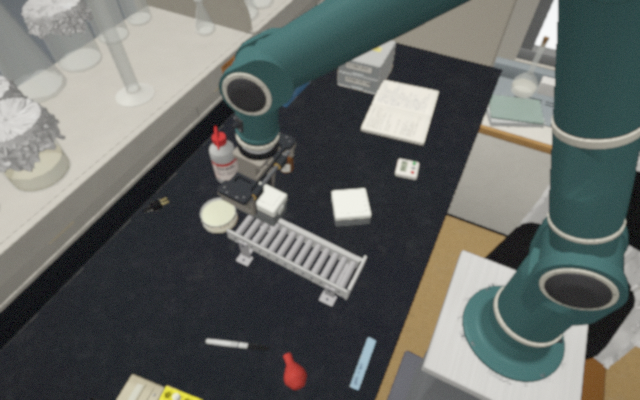

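View pics/wr2.png

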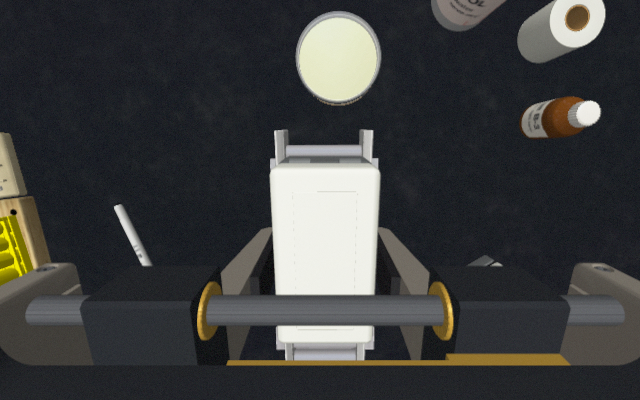

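The wrist view shows the case (columns 272–378, centre 325) lined up over the lane rails (275–372, centre 323) and held straight. I lower it until it touches.

Run:
```python
from h import *
np.set_printoptions(suppress=True,precision=2)
x,y=589.3,58.8
robot.servo_line([x,y,125],feed=120); robot.servo_line([x,y,109],feed=40); robot.hold(.3)
o=readout.observe(); f0=o['contact_force'][2]; print(f0,o['tcp_pos'])
z=109
while z>99:
    z-=.7; robot.servo_line([x,y,z],feed=15); robot.hold(.05)
    o=readout.observe(); df=o['contact_force'][2]-f0; print(round(z,1),round(df,2),o['tcp_pos'][2].round(1) if hasattr(o['tcp_pos'][2],'round') else o['tcp_pos'][2])
    if df>1.8: break
o=readout.observe(); print(o['t'],o['contact_force'],o['wrist_torque'],o['tcp_pos'])
shot('wrist','wr3')
```

```text
-2.346347582397104 [589.44  58.81 109.21]
108.3 0.97 108.3
107.6 0.3 107.6
106.9 -0.34 106.9
106.2 0.27 106.2
105.5 1.18 105.5
104.8 0.91 104.8
104.1 0.78 104.0
103.4 3.44 103.7
13.8167 [-0.44 -0.12  1.09] [0.04 0.15 0.02] [589.58  58.81 103.69]
```

View pics/wr3.png

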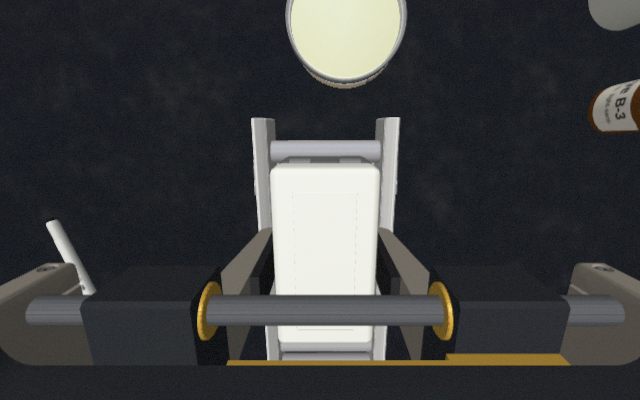

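The contact height of 103.7 matches the expected 103.8, and the case (columns 272–378) sits centrally between the rails (252–400). Releasing.

Run:
```python
from h import *
np.set_printoptions(suppress=True,precision=2)
grip(1.0); o=readout.observe(); print(o['t'],o['contact_force'],o['grip_width'])
robot.hold(1.5)
p=np.array(o['tcp_pos'])
robot.servo_line(p+[0,0,130],feed=150); robot.servo_line([593,-250,260],feed=300); robot.hold(.5)
o=readout.observe(); print(o['t'],o['contact_force'])
shot('scene','sc4'); im,d,ci=shot('top','top4'); P=cloud(ci,d)
m=(d>0)&(abs(P[...,0]-510)<175)&(abs(P[...,1]-58)<45)&(P[...,2]>97)&(P[...,2]<140); q=P[m]
print(m.sum(),cv2.minAreaRect(q[:,:2].astype(np.float32)),np.percentile(q[:,2],[5,50,95]))
```

```text
14.55 [-0.68 -0.53 -0.57] 1.0018989967118608
18.75 [-1.41 -0.56 -0.2 ]
1499 ((405.96136474609375, 58.741844177246094), (103.97016906738281, 56.40220642089844), 0.7019944190979004) [102.21 109.5  115.15]
```

View pics/sc4.png

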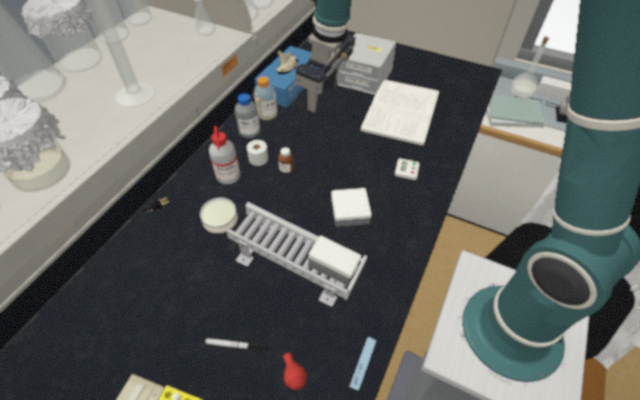

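The case lies at the low end against the stop, at (335,258): measured origin x ≈ 411, expected 410. The square case is untouched at (351,206).

```bash
python3 -c "
from h import *
print(ticket.job_done())"
```

```text
the job is handed in; nothing more can be done
None
```

The tip case was set down gently on the high half of the lane and rolled down by itself; it now rests upright against the stop, the square case was left where it was, and the job was handed in at about 19 s.

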